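Close up the jar rack with its sliding stop

ROBOT

A 6-joint arm with a two-finger parallel gripper is mounted at the origin on a cart in front of the work surface, level with it; the furniture and walls round the work are solid. World frame = base frame: x ahead of the robot, y to its left, z up, the work surface at z = 0. Lengths are in m, angles in rad, forces in N, time in s.
With the tool pointing down it reaches from about 0.375 to 0.975 m from the base axis. Payload 3.8 kg.
Tool frame: the origin (TCP) lies midway between the tips of the shut fingers; the grasp point (between the pads) lies 19 mm behind it; z points along the fingers, y is the line along which they close (so a half turn about z gives the same grasp; the last joint's range is limited). The gripper opens to 85 mm and grips with 20 to 120 N. Pads are 22 mm wide; open, the fingers measure 114 mm over their backs; the gripper's body (76 mm by 85 mm) begins 54 mm behind the grasp point. The pads swing forward as they close: fully open they stand 13 mm farther back than shut.
Start: joints at [-1.299, 0.264, 1.604, -0, 1.274, -0.037], TCP at [0.205, -0.643, 0.231] pointing down, gripper open.
Joint ranges: [-2.63, 2.63], [-0.94, 2.18], [0.31, 2.57], [-1.31, 4.45], [0, 2.66], [-2.55, 2.55]. Speed limits (rad/s): [2.57, 2.57, 3.14, 3.14, 3.14, 3.14].

INTERFACE

Orientations are given as a rotation vector (axis times angle).
In Python, from workcell import status, read_camera, workorder, masks_of gives the robot as it stands.
- The arm moves only by the tool drive_tool, never from a script. Its argument "rows" is a list of rows, each a list of 7 numbers: the turn, a rotation vector about the tool's x, y, z in degrees, then the shift along the tool's x, y, z in m, then the opening, from 0 (shut) to 1 (fully open). In form: [[ax, ay, az, tx, ty, tz, claw], ...]. A call has 1 to 8 rows; each row shifts and turns the commanded pose from where the row before left it, along the tool's axes as they then stand; what a row does not reach is not made up. A row lasts 1/12 s, in which the tool goes at most 41.7 mm and 7.16 degrees, less where a joint would pass 70% of its speed; a pose out of reach is approached as far as the arm can. A call is refused whole if a number of a shift passes 0.0417 or a number of a turn 7.16, either way. A call with a gripper value outside its range is refused whole. The fingers move at their own pace and stop on an object; "force" is the grip in N (left out, the last holds). Time passes only in rows, so rows that do not move let the fingers close. It gives the time, the measured TCP pose, the force, the opening and the grip force at its end, in the units of the state.
- status.read_state(): the state, without advancing time (a new reading comes with each control period).
- read_camera(name): name is "scene" or "top"; returns a dict with "color" (420x560x3 uint8, red, green, blue), "intrinsics" (3x3 intrinsics, pixels), "world_from_camera" (4x4, takes a point from camera to world coordinates). Camera axes: x right, y up, looking along -z (the intrinsics and any distortion apply to the point x, -y, -z); pixel columns grow to the right and rows downward; lengths in m; the calibration is good to about 2 mm. A picture is of the moment at which its call begins. There is no depth.
- workorder.finish_job(): hands the job in; it is judged then, once.
Trained networks look in a picture, given as the dict that the camera call returned (one of the last four; its "shot" number tells which), for a name from the list of things; names that differ only in an ending like _2 or _b are one class to them, and where a whole thing is asked for, a point or a joint stands for the part that bears it (a point fixed in the world has none). Each returns a list of dicts, best first, with "score" (0 to 1); they miss things now and then, are a little off and sometimes report something else, mostly with a low value. They report only what shows in the picture. A call takes as long as a camera call. They do not tell look-alikes from the thing itself.
- masks_of(picture, name): "mask" (420x560 bool, what is visible of it) and "bbox" ([left, top, right, bottom] in pixels, round what is visible of it).
The state is a dict: "time": time; "q": joint angles; "joint_vel": joint speeds; "joint_torque": joint torques, N m; "tool_pos": TCP position; "tcp_rot": TCP orientation; "wrist_force": force on the tool from outside, world axes, zero at the start; "torque": the same for the moment, N m; "width": opening from 0.0 (shut) to 1.0 (fully open); "grip_force": force on a finger pad.
Only numpy, scipy, OpenCV 4.12 (cv2) and the standard library are available. Lean on these libraries where they do the work, as an engineer would, in place of code of your own. Each camera call takes 0.05 s, during which the arm holds its last target. There are 200 camera calls.

TASK

Three jars stand in the wooden rack. With the fingertips, push the rack's sliding stop along its rail towards the jars until it has clicked into the last notch before the nearest jar, so that the row is closed up, and leave it seated there. Push gently, do not pull up its roller pin, and do not shift the jars or the other things on the worktop.

Things in the scene. Friction and masses are not known exactly. Their poses are not given: they have to be found in the camera images.
- rack: Wooden jar rack fixed to the worktop, 124 (x) x 396 (y) x 143 mm. Origin: centre of its underside; y runs along it towards the jars' end, -x is its open side facing the robot. Jars stand on its 14 mm base board; end panels 63 mm high, a 6 mm rod along the open side at height 46. At the back, x = +44 mm, a 10 mm steel rail, top at z = 140 mm, has six V notches 14 mm wide, 6 mm deep, 30 mm apart.
- stop (a joint): Position of the stop along the rack, m: 0 at the end away from the jars, growing towards them, to 0.180. Seated in a notch at 0.020, 0.050, 0.080, 0.110, 0.140, 0.170. Friction about 0.6 N; to climb out of a notch takes about 4 to 6 N, falling off quickly on the level between notches. Let go within about 4 mm of a notch, the spring draws it in and centres it.
- stop_face (a point): Point on the stop's face towards the jars. The stop is an upright wooden paddle, 8 mm thick (rack y), 74 mm wide (rack x -48 to +26 mm), 20 to 172 mm above the worktop, on a dark steel carriage (34 mm along y) that runs on the rail. The point: rack x = -12 mm, 150 mm above the worktop, rack y = -0.150 m plus joint stop; axes parallel to the rack's.
- push_point (a point): Point on the paddle's face away from the jars, rack x = -18 mm, 150 mm above the worktop, 8 mm behind stop_face: push here along the rack's +y. Jar tops are at most 119 mm above the worktop; the carriage begins at rack x = +27 mm and its pin knob (x = +36 to +52 mm) reaches 192 mm.
- detent (a joint): Height of the spring-loaded roller pin in the carriage, m: 0 when its roller has dropped into a notch, 0.0043 when the roller rides on the level between notches; it presses down with about 4 N. Lifted by hand it would read more than 0.008.
- spice_a: Spice jar with a dark cap, upright cylinder 41 mm in diameter, 105 mm high, standing loose in the rack. Origin: centre of its underside. The three jars stand in any order.
- spice_b: A second spice jar with a dark cap, same shape and size: 41 mm in diameter, 105 mm high, loose in the rack. Origin: centre of its underside.
- salt_shaker: Salt shaker, 44 mm in diameter, 90 mm high, loose in the rack. Origin: centre of its underside.
- pepper_mill: Wooden pepper mill, 58 mm in diameter, 130 mm high, loose on the worktop right of the rack; origin: centre of its underside. Bystander.
- sugar_jar: Glass jar with a lid, 64 mm in diameter, 110 mm high, loose on the worktop behind the rack; origin: centre of its underside. Bystander.
- mug: Two-tone mug, 82 x 114 mm with its handle, 97 mm high, loose on the worktop right of the rack; origin: centre of its underside. Bystander.
- candle: Tea light, 38 mm in diameter, 16 mm high, loose on the worktop in front of the rack; origin: centre of its underside. Bystander.
- clothes_peg: Wooden clothes peg, 15 x 72 x 12 mm, lying loose on the worktop in front of the rack; origin: centre of its underside. Bystander.
There are look-alikes about, which are no part of the job. Leave any green, orange or red look-alike of the spice_a alone.

How it is judged:
On the way:
1. the fingers push the stop (contact force between the fingers and stop above 0.5 N), for 0.05 s.
At the end, for the whole second after the job is handed in: The stop stands still with its roller seated in a notch (pin height under 1 mm), with no more than 33 mm (one notch pitch of 30 mm and 3 mm to spare) between its face and the nearest jar; each jar is upright and within 5 mm of where it stood (value of joint detent below 0.001 m and velocity of joint stop between -0.005 and 0.005 m/s and (y of any of spice_a, spice_b in the frame of stop_face below 0.0535 m or y of salt_shaker in the frame of stop_face below 0.055 m) and distance of each of spice_a, spice_b, salt_shaker from where it was at the start of the episode below 0.005 m and angle between each of spice_a, spice_b, salt_shaker's own z axis and vertical below 0.15 rad); the robot touches nothing.
It fails at once if a jar was pushed, lifted or knocked (moved more than 5 mm) (distance of any of spice_a, spice_b, salt_shaker from where it was at the start of the episode above 0.005 m).
It fails at once if the roller pin was pulled up instead of letting it click over the notches (value of joint detent above 0.008 m).
It fails at once if the stop was pinched or forced (more than 50 N from the fingers) (contact force between the fingers and stop above 50 N).
It fails at once if another thing on the worktop was moved more than 20 mm (distance of any of pepper_mill, sugar_jar, mug, candle, clothes_peg from where it was at the start of the episode above 0.02 m).
It also fails if it takes over 42 s, if anything falls off the work surface, if the arm or the gripper's body presses on something with over 40 N, if the wrist force passes 120 N, or if a joint passes its speed limit or range.

## Working session

There is one attempt and no reset: what is moved stays moved. The work goes in short steps, Python scripts to look and compute and a tool call to move; the robot and the scene stay as the last step left them, time stands still between calls to the robot, and variables do not carry over. Pictures are saved under pics/ and viewed, at most 10 in all, crops included, and the job is handed in when it is done.

Besides the shell and the picture viewer there is one more tool, called after "Request:" by a JSON object that holds its "name" and its "arguments", one argument or row to a line. drive_tool: Moves the arm, as the interface text tells. Its arguments: {"type":"object","properties":{"rows":{"type":"array"},"force":{"type":"number"}},"required":["rows"]}

```bash
mkdir -p pics; python3 - <<'E'
from workcell import status, read_camera, masks_of
import cv2, numpy as np
np.set_printoptions(precision=4,suppress=True)
print(status.read_state())
for n in ["scene","top"]:
    p=read_camera(n); cv2.imwrite(f"pics/{n}0.png",p["color"][:,:,::-1])
    print(n,p["intrinsics"],p["world_from_camera"],[k for k in p])
    for t in ["rack","stop","spice_a","salt_shaker","detent","pepper_mill","mug","candle","clothes_peg","sugar_jar"]:
        print(t,[(round(d["score"],2),[int(v) for v in d["bbox"]]) for d in masks_of(p,t)])
E
```

```text
{'time': 0.0, 'q': array([-1.2989,  0.2648,  1.6054,  0.0001,  1.2737, -0.0369]), 'joint_vel': array([ 0.0001,  0.001 , -0.0004,  0.0004, -0.0001, -0.0017]), 'joint_torque': array([  0.0006, -51.5106, -36.7318,  -0.    ,   0.0127,  -0.    ]), 'tool_pos': array([ 0.205 , -0.6424,  0.23  ]), 'tcp_rot': array([-3.102 , -0.4828,  0.0003]), 'wrist_force': array([-0.3622,  0.3884,  0.7109]), 'torque': array([-0.0531,  0.0166, -0.0206]), 'grip_force': 0.0, 'width': 0.9961424756743188}
scene [[429.895    0.     277.6519]
 [  0.     429.895  208.1778]
 [  0.       0.       1.    ]] [[-0.4522  0.5761 -0.6809 -0.384 ]
 [-0.8919 -0.2907  0.3463  0.439 ]
 [ 0.0015  0.7639  0.6453  1.0039]
 [ 0.      0.      0.      1.    ]] ['color', 'intrinsics', 'world_from_camera', 'shot']
rack [(0.58, [187, 187, 318, 301])]
stop [(0.56, [278, 186, 303, 240])]
spice_a [(0.88, [135, 271, 154, 304]), (0.84, [219, 246, 236, 280]), (0.8, [137, 248, 161, 276]), (0.78, [239, 236, 256, 274]), (0.74, [238, 176, 261, 211]), (0.59, [160, 258, 182, 293])]
salt_shaker [(0.7, [207, 260, 225, 289])]
detent []
pepper_mill [(
[... 315 characters left out ...]

 [-0.9515 -0.2918  0.0973  0.1115]
 [-0.0074  0.3379  0.9412  1.4983]
 [ 0.      0.      0.      1.    ]] ['color', 'intrinsics', 'world_from_camera', 'shot']
rack [(0.62, [189, 197, 316, 292])]
stop [(0.59, [282, 194, 302, 241])]
spice_a [(0.79, [144, 235, 167, 256]), (0.7, [232, 244, 251, 263]), (0.67, [163, 259, 186, 281]), (0.53, [216, 253, 236, 275])]
salt_shaker [(0.6, [278, 194, 305, 241]), (0.48, [204, 265, 221, 277])]
detent [(0.4, [246, 158, 269, 182])]
pepper_mill [(0.79, [415, 211, 441, 231]), (0.65, [246, 275, 259, 284])]
mug [(0.85, [361, 212, 395, 243]), (0.39, [248, 156, 268, 185])]
candle [(0.71, [281, 193, 302, 239])]
clothes_peg [(0.51, [273, 258, 291, 270])]
sugar_jar []
```

```bash
python3 - <<'E'
import cv2
a=cv2.imread("pics/scene0.png")[150:330,100:450]; b=cv2.imread("pics/top0.png")[140:310,120:460]
cv2.imwrite("pics/a.png",cv2.resize(a,(800,411),interpolation=3)); cv2.imwrite("pics/b.png",cv2.resize(b,(800,400),interpolation=3))
E
```

```text
(no output)
```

View pics/a.png

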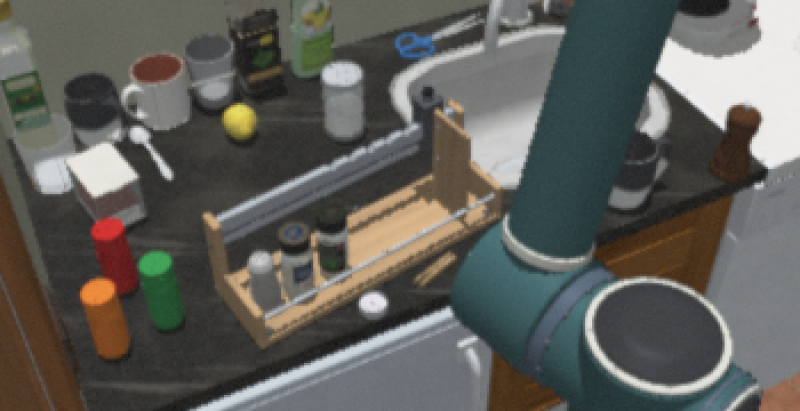

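View pics/b.png

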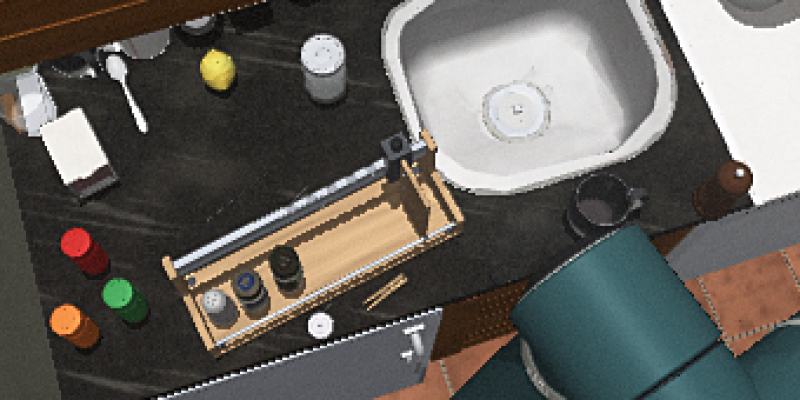

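The pictures show the rack from scene a.png (205–500, 100–340). The stop's paddle is at its right end (~(452,150), pin knob (428,95)), and the jars are at its left end at (262,280), (297,262) and (332,240). 

Possible confusions: the red, green and orange jars at (115,255), (160,290) and (105,318) stand outside the rack and are not the target. The target is the only paddle. The next step is a close crop to fit the rack pose.

```bash
python3 - <<'E'
import cv2
for n,(x,y) in {"top":(186,190),"scene":(184,184)}.items():
    a=cv2.imread(f"pics/{n}0.png")[y:y+120,x:x+136]
    a=cv2.resize(a,None,fx=5,fy=5,interpolation=2)[:600]
    for i in range(0,136,20): cv2.putText(a,str(x+i),(5*i,8),0,.3,(0,255,255),1); cv2.line(a,(5*i,0),(5*i,600),(0,255,255),1) if 0 else None
    for j in range(0,120,20): cv2.putText(a,str(y+j),(0,5*j+8),0,.3,(0,255,255),1)
    cv2.imwrite(f"pics/{n}_c.png",a)
E
```

```text
(no output)
```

View pics/top_c.png

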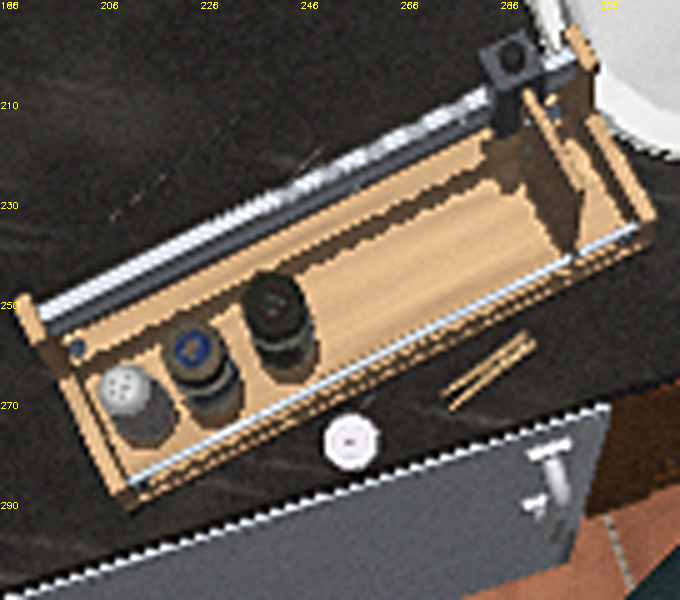

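View pics/scene_c.png

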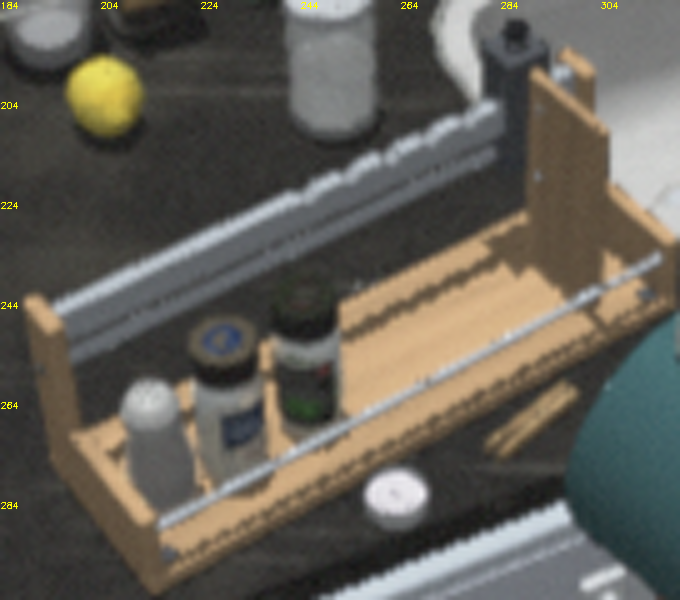

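```bash
cat > fit.py <<'E'
from workcell import read_camera
import numpy as np
from scipy.optimize import least_squares
np.set_printoptions(precision=4,suppress=True)
C={n:read_camera(n) for n in("top","scene")}; O={"top":(186,190),"scene":(184,184)}
def proj(n,P):
    p=C[n]; T=np.linalg.inv(p["world_from_camera"]); c=T[:3,:3]@P+T[:3,3]; K=p["intrinsics"]
    return (K@[c[0],-c[1],-c[2]])[:2]/-c[2]
# s: 1 if it moves with stop
F=[("top",(131,511),(-.062,.198,0),0),("top",(654,213),(-.062,-.198,.063),0),
("top",(44,313),(.044,.190,.140),0),("top",(574,57),(.044,-.190,.140),0),
("scene",(157,592),(-.062,.198,0),0),("scene",(157,520),(-.062,.198,.063),0),("scene",(675,240),(-.062,-.198,.063),0),("scene",(55,308),(.044,.190,.140),0),
("scene",(532,72),(.026,-.150,.172),1),("scene",(607,133),(-.048,-.150,.172),1),("top",(526,96),(.026,-.150,.172),1),("top",(577,192),(-.048,-.150,.172),1)]
def W(v,P):
    c,s=np.cos(v[2]),np.sin(v[2]); return np.array([v[0]+c*P[0]-s*P[1],v[1]+s*P[0]+c*P[1],P[2]])
def res(v):
    r=[]
    for n,px,P,m in F:
        P=np.array(P)+[0,m*v[3],0]; r+=list(proj(n,W(v,P))-(np.array(O[n])+np.array(px)/5-.4))
    return np.array(r)
f=least_squares(res,[.6,0,.3,.02],loss="soft_l1"); v=f.x; print(v); print(res(v).reshape(-1,2))
J={"near":((272,300),(305,288)),"mid":((194,348),(222,340))}
for k,(a,b) in J.items():
    g=least_squares(lambda u:np.r_[proj("top",W(v,[*u,.119]))-(np.array(O["top"])+np.array(a)/5-.4),proj("scene",W(v,[*u,.119]))-(np.array(O["scene"])+np.array(b)/5-.4)],[0,.1])
    print(k,"rack xy",g.x,g.fun, "gap to stop", g.x[1]-.0205-(-.150+v[3]), "best s",g.x[1]-.0205+.150)
print("push pt",W(v,[-.018,-.158+v[3],.15]),"dir",W(v,[0,1,0])-W(v,[0,0,0]))
E
python3 fit.py
```

```text
[0.4746 0.0643 0.1623 0.015 ]
[[-0.5404 -0.0991]
 [ 2.1309  0.7761]
 [-1.5235  0.0915]
 [ 1.7373 -2.1172]
 [ 0.3809  0.5202]
 [-1.7045  0.8035]
 [ 3.168  -0.7754]
 [-0.1305  0.4212]
 [ 0.0321 -0.4705]
 [ 0.1142 -0.1144]
 [-1.0762 -1.0516]
 [ 0.0794  0.1257]]
near rack xy [-0.0079  0.0565] [ 0.0349 -0.4308  0.0278  0.5617] gap to stop 0.17103116030720522 best s 0.1860286041205455
mid rack xy [-0.0138  0.1149] [-0.5565  0.0573  0.4952 -0.1487] gap to stop 0.22943896742167305 best s 0.24443641123501333
push pt [ 0.48   -0.0797  0.15  ] dir [-0.1616  0.9869  0.    ]
```

```bash
sed -i 's/^J=/R0=res\nJ=/' fit.py; cat > fit2.py <<'E'
exec(open("fit.py").read().split("f=least")[0])
# free: x,y,yaw, s, right panel end R, rail ends a,b, last notch y
F2=[("top",(131,511),lambda v:(-.062,.198,0)),("top",(654,213),lambda v:(-.062,v[4],.063)),("top",(44,313),lambda v:(.044,v[5],.14)),("top",(574,57),lambda v:(.044,v[6],.14)),
("scene",(157,592),lambda v:(-.062,.198,0)),("scene",(157,520),lambda v:(-.062,.198,.063)),("scene",(675,240),lambda v:(-.062,v[4],.063)),("scene",(55,308),lambda v:(.044,v[5],.14)),
("scene",(532,72),lambda v:(.026,-.15+v[3],.172)),("scene",(607,133),lambda v:(-.048,-.15+v[3],.172)),("top",(526,96),lambda v:(.026,-.15+v[3],.172)),("top",(577,192),lambda v:(-.048,-.15+v[3],.172)),
("scene",(308,192),lambda v:(.044,v[7],.137)),("scene",(440,122),lambda v:(.044,v[7]-.12,.137))]
def res(v): return np.concatenate([proj(n,W(v,P(v)))-(np.array(O[n])+np.array(px)/5-.4) for n,px,P in F2])
v=least_squares(res,[.47,.06,.16,.02,-.198,.19,-.19,0],loss="soft_l1").x
print(v);print(res(v).reshape(-1,2))
J={"near":((272,300),(305,288)),"mid":((194,348),(222,340))}
for k,(a,b) in J.items():
    g=least_squares(lambda u:np.r_[proj("top",W(v,[*u,.119]))-(np.array(O["top"])+np.array(a)/5-.4),proj("scene",W(v,[*u,.119]))-(np.array(O["scene"])+np.array(b)/5-.4)],[0,.1])
    print(k,"rack xy",g.x,g.fun, "gap", g.x[1]-.0205-(-.150+v[3]))
print("push pt",W(v,[-.018,-.158+v[3],.15]))
for P in [(.026,-.15+v[3],.172),(-.048,-.15+v[3],.172),(.044,v[5],.14),(.044,v[6],.14)]: print(W(v,P))
E
python3 fit2.py
```

```text
[ 0.475   0.0621  0.1627  0.0173 -0.1873  0.1899 -0.1801  0.0253]
[[ 0.1124 -0.4081]
 [-0.1089  1.8833]
 [-0.8124 -0.235 ]
 [-0.3883 -1.0999]
 [ 1.0972  0.1475]
 [-0.962   0.43  ]
 [ 1.1612  0.2707]
 [ 0.6243  0.0845]
 [ 0.0214 -0.478 ]
 [ 0.1094 -0.1258]
 [-1.0847 -1.0644]
 [ 0.0779  0.1089]
 [-0.8493  1.0026]
 [ 5.0483 -0.1801]]
near rack xy [-0.0079  0.0588] [ 0.0349 -0.4308  0.0278  0.5617] gap 0.17103878408997883
mid rack xy [-0.0137  0.1172] [-0.5565  0.0573  0.4952 -0.1487] gap 0.22944859332630124
push pt [ 0.48   -0.0797  0.15  ]
[ 0.5222 -0.0647  0.172 ]
[ 0.4491 -0.0767  0.172 ]
[0.4877 0.2566 0.14  ]
[ 0.5476 -0.1085  0.14  ]
```

Request:
{"name": "drive_tool", "arguments": {
  "rows": [
    [0,0,0,0.0267,-0.0258,0,0],
    [0,0,0,0.0267,-0.0258,0,0],
    [0,0,0,0.0267,-0.0258,0,0],
    [0,0,0,0.0267,-0.0258,0,0],
    [0,0,0,0.0267,-0.0258,0,0],
    [0,0,0,0.0267,-0.0258,0,0],
    [0,0,0,0.0267,-0.0258,0,0],
    [0,0,0,0.0267,-0.0258,0,0]
  ]
}}

```text
time: 1.97
tool_pos: [0.3464, -0.3799, 0.2315]
tcp_rot: [3.104, 0.482, 0.001]
wrist_force: [-0.1, -0.2, 0.2]
width: -0.005
grip_force: 0.0
```

Request:
{"name": "drive_tool", "arguments": {
  "rows": [
    [0,0,-6.8,0,0,0,0],
    [0,0,-6.8,0,0,0,0],
    [0,0,-6.8,0,0,0,0],
    [0,0,-6.8,0,0,0,0],
    [0,0,-6.8,0,0,0,0],
    [0,0,-6.8,0,0,0,0],
    [0,0,-6.8,0,0,0,0],
    [0,0,-6.8,0,0,0,0]
  ]
}}

```text
time: 2.63
tool_pos: [0.3459, -0.3815, 0.2314]
tcp_rot: [2.534, 1.856, 0.0]
wrist_force: [0.6, 0.9, 0.5]
width: -0.001
grip_force: 0.0
```

Request:
{"name": "drive_tool", "arguments": {
  "rows": [
    [0,0,-6.8,0,0,0,0],
    [0,0,-6.8,0,0,0,0],
    [0,0,-6.8,0,0,0,0],
    [0,0,-6.8,0,0,0,0],
    [0,0,0,0,0,0,0]
  ]
}}

```text
time: 3.05
tool_pos: [0.3459, -0.3815, 0.2314]
tcp_rot: [2.031, 2.397, -0.0]
wrist_force: [0.1, -1.4, -0.4]
width: -0.0
grip_force: 0.0
```

Request:
{"name": "drive_tool", "arguments": {
  "rows": [
    [0,0,0,0.029,0.0227,0,0],
    [0,0,0,0.029,0.0227,0,0],
    [0,0,0,0.029,0.0227,0,0],
    [0,0,0,0.029,0.0227,0,0],
    [0,0,0,0.029,0.0227,0,0],
    [0,0,0,0.029,0.0227,0,0],
    [0,0,0,0.029,0.0227,0,0],
    [0,0,0,0.029,0.0227,0,0]
  ]
}}

```text
time: 3.72
tool_pos: [0.4883, -0.1216, 0.2316]
tcp_rot: [2.038, 2.39, 0.0]
wrist_force: [-0.3, -0.9, 0.3]
width: 0.0
grip_force: 0.0
```

```bash
python3 - <<'E'
from workcell import read_camera,status
import cv2
print(status.read_state()["tool_pos"])
I=[]
for n,(x,y) in {"top":(226,160),"scene":(224,150)}.items():
    a=read_camera(n)["color"][y:y+110,x:x+100,::-1]; I.append(cv2.resize(a,None,fx=4,fy=4,interpolation=2))
cv2.imwrite("pics/d.png",cv2.hconcat(I))
E
```

```text
[ 0.48827762 -0.12155246  0.23163666]
```

View pics/d.png

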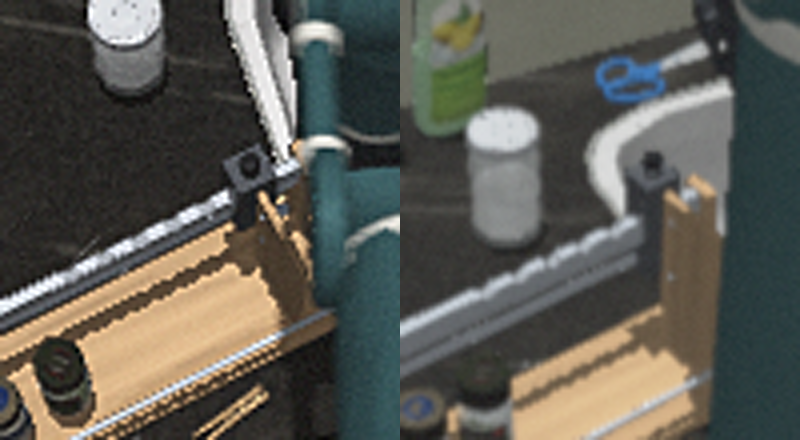

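The arm hides the gripper in this view. The paddle (left half (285,240)) and knob are clear, and nothing has shifted, so I'll descend behind the paddle.

Request:
{"name": "drive_tool", "arguments": {
  "rows": [
    [0,0,0,0,0,0.018,0],
    [0,0,0,0,0,0.018,0],
    [0,0,0,0,0,0.018,0],
    [0,0,0,0,0,0.018,0],
    [0,0,0,0,0,0.018,0],
    [0,0,0,0,0,0,0],
    [0,0,0,0,0,0,0]
  ]
}}

```text
time: 4.4
tool_pos: [0.4865, -0.1234, 0.1404]
tcp_rot: [-2.035, -2.39, 0.002]
wrist_force: [0.0, -0.3, 0.4]
width: 0.002
grip_force: 0.0
```

Request:
{"name": "drive_tool", "arguments": {
  "rows": [
    [0,0,0,0.004,0,0,0],
    [0,0,0,0.004,0,0,0],
    [0,0,0,0.004,0,0,0],
    [0,0,0,0.004,0,0,0],
    [0,0,0,0.004,0,0,0],
    [0,0,0,0,0,0,0]
  ]
}}

```text
time: 4.9
tool_pos: [0.4845, -0.1027, 0.1417]
tcp_rot: [2.033, 2.394, 0.001]
wrist_force: [-0.6, 0.7, -0.0]
width: 0.001
grip_force: 0.0
```

Request:
{"name": "drive_tool", "arguments": {
  "rows": [
    [0,0,0,0.002,0,0,0],
    [0,0,0,0.002,0,0,0],
    [0,0,0,0.002,0,0,0],
    [0,0,0,0,0,0,0]
  ]
}}

```text
time: 5.23
tool_pos: [0.4833, -0.0973, 0.1412]
tcp_rot: [-2.034, -2.394, 0.0]
wrist_force: [0.9, -1.2, 0.7]
width: 0.001
grip_force: 0.0
```

Request:
{"name": "drive_tool", "arguments": {
  "rows": [
    [0,0,0,0.002,0,0,0],
    [0,0,0,0.002,0,0,0],
    [0,0,0,0,0,0,0]
  ]
}}

```text
time: 5.48
tool_pos: [0.4827, -0.0933, 0.1412]
tcp_rot: [-2.034, -2.394, -0.0]
wrist_force: [-0.3, -1.2, 0.1]
width: 0.001
grip_force: 0.0
```

Request:
{"name": "drive_tool", "arguments": {
  "rows": [
    [0,0,0,0.002,0,0,0],
    [0,0,0,0,0,0,0]
  ]
}}

```text
time: 5.65
tool_pos: [0.4824, -0.0914, 0.1412]
tcp_rot: [-2.034, -2.394, -0.0]
wrist_force: [0.4, 0.7, -0.3]
width: -0.001
grip_force: 0.0
```

Request:
{"name": "drive_tool", "arguments": {
  "rows": [
    [0,0,0,0.002,0,0,0],
    [0,0,0,0,0,0,0]
  ]
}}

```text
time: 5.82
tool_pos: [0.4821, -0.0894, 0.1413]
tcp_rot: [-2.034, -2.394, -0.0]
wrist_force: [0.4, 0.6, 0.6]
width: -0.004
grip_force: 0.0
```

Request:
{"name": "drive_tool", "arguments": {
  "rows": [
    [0,0,0,0.002,0,0,0],
    [0,0,0,0,0,0,0]
  ]
}}

```text
time: 5.98
tool_pos: [0.4818, -0.0875, 0.1412]
tcp_rot: [-2.034, -2.394, -0.0]
wrist_force: [-0.3, -1.0, -0.2]
width: -0.001
grip_force: 0.0
```

Request:
{"name": "drive_tool", "arguments": {
  "rows": [
    [0,0,0,0.002,0,0,0],
    [0,0,0,0,0,0,0]
  ]
}}

```text
time: 6.15
tool_pos: [0.4815, -0.0855, 0.1413]
tcp_rot: [-2.034, -2.394, -0.0]
wrist_force: [-0.3, -0.0, 0.3]
width: -0.002
grip_force: 0.0
```

Request:
{"name": "drive_tool", "arguments": {
  "rows": [
    [0,0,0,0.002,0,0,0],
    [0,0,0,0,0,0,0]
  ]
}}

```text
time: 6.32
tool_pos: [0.4811, -0.0835, 0.1413]
tcp_rot: [-2.034, -2.394, -0.0]
wrist_force: [0.3, -0.5, -0.2]
width: -0.002
grip_force: 0.0
```

Request:
{"name": "drive_tool", "arguments": {
  "rows": [
    [0,0,0,0.002,0,0,0],
    [0,0,0,0,0,0,0]
  ]
}}

```text
time: 6.48
tool_pos: [0.4808, -0.0815, 0.1413]
tcp_rot: [-2.034, -2.394, -0.0]
wrist_force: [-0.1, -0.1, -0.9]
width: -0.003
grip_force: 0.0
```

Request:
{"name": "drive_tool", "arguments": {
  "rows": [
    [0,0,0,0.002,0,0,0],
    [0,0,0,0,0,0,0]
  ]
}}

```text
time: 6.65
tool_pos: [0.4806, -0.0801, 0.1413]
tcp_rot: [2.033, 2.394, -0.001]
wrist_force: [-0.6, -2.3, -0.8]
width: -0.0
grip_force: 0.9
```

Request:
{"name": "drive_tool", "arguments": {
  "rows": [
    [0,0,0,0.002,0,0,0],
    [0,0,0,0.002,0,0,0],
    [0,0,0,0,0,0,0]
  ]
}}

```text
time: 6.9
tool_pos: [0.48, -0.0763, 0.1413]
tcp_rot: [2.033, 2.394, -0.001]
wrist_force: [0.5, -2.8, -0.8]
width: -0.002
grip_force: 1.8
```

Request:
{"name": "drive_tool", "arguments": {
  "rows": [
    [0,0,0,0.002,0,0,0],
    [0,0,0,0.002,0,0,0],
    [0,0,0,0,0,0,0]
  ]
}}

```text
time: 7.15
tool_pos: [0.4791, -0.0712, 0.1413]
tcp_rot: [-2.034, -2.393, -0.001]
wrist_force: [-0.3, 0.4, -0.2]
width: -0.002
grip_force: 0.2
```

Request:
{"name": "drive_tool", "arguments": {
  "rows": [
    [0,0,0,0.002,0,0,0],
    [0,0,0,0.002,0,0,0],
    [0,0,0,0,0,0,0]
  ]
}}

```text
time: 7.4
tool_pos: [0.4785, -0.0673, 0.1413]
tcp_rot: [-2.034, -2.394, -0.001]
wrist_force: [0.3, 0.3, -0.1]
width: -0.0
grip_force: 0.0
```

Request:
{"name": "drive_tool", "arguments": {
  "rows": [
    [0,0,0,0.0025,0,0,0],
    [0,0,0,0.0025,0,0,0],
    [0,0,0,0.0025,0,0,0],
    [0,0,0,0.0025,0,0,0],
    [0,0,0,0.0025,0,0,0],
    [0,0,0,0.0025,0,0,0],
    [0,0,0,0.0025,0,0,0],
    [0,0,0,0.0025,0,0,0]
  ]
}}

```text
time: 8.07
tool_pos: [0.4755, -0.0488, 0.1413]
tcp_rot: [2.032, 2.394, -0.002]
wrist_force: [0.7, -5.9, -2.6]
width: 0.001
grip_force: 2.9
```

Request:
{"name": "drive_tool", "arguments": {
  "rows": [
    [0,0,0,0.0025,0,0,0],
    [0,0,0,0.0025,0,0,0],
    [0,0,0,0.0025,0,0,0],
    [0,0,0,0.0025,0,0,0],
    [0,0,0,0.0025,0,0,0],
    [0,0,0,0.0025,0,0,0],
    [0,0,0,0.0025,0,0,0],
    [0,0,0,0.0025,0,0,0]
  ]
}}

```text
time: 8.73
tool_pos: [0.472, -0.028, 0.1413]
tcp_rot: [-2.034, -2.394, -0.0]
wrist_force: [-0.8, -1.5, -0.5]
width: -0.004
grip_force: 0.9
```

Request:
{"name": "drive_tool", "arguments": {
  "rows": [
    [0,0,0,0.0025,0,0,0],
    [0,0,0,0.0025,0,0,0],
    [0,0,0,0.0025,0,0,0],
    [0,0,0,0.0025,0,0,0],
    [0,0,0,0.0025,0,0,0],
    [0,0,0,0.0025,0,0,0],
    [0,0,0,0.0025,0,0,0],
    [0,0,0,0.0025,0,0,0]
  ]
}}

```text
time: 9.4
tool_pos: [0.4689, -0.0085, 0.1413]
tcp_rot: [-2.034, -2.394, -0.0]
wrist_force: [0.4, -1.3, 1.4]
width: 0.001
grip_force: 0.9
```

Request:
{"name": "drive_tool", "arguments": {
  "rows": [
    [0,0,0,0.0025,0,0,0],
    [0,0,0,0.0025,0,0,0],
    [0,0,0,0.0025,0,0,0],
    [0,0,0,0.0025,0,0,0],
    [0,0,0,0.0025,0,0,0],
    [0,0,0,0.0025,0,0,0],
    [0,0,0,0.0025,0,0,0],
    [0,0,0,0.0025,0,0,0]
  ]
}}

```text
time: 10.07
tool_pos: [0.4657, 0.0104, 0.1413]
tcp_rot: [2.032, 2.394, -0.002]
wrist_force: [0.1, -5.8, 0.3]
width: 0.002
grip_force: 2.9
```

```bash
python3 - <<'E'
from workcell import read_camera,status
import cv2
print(status.read_state()["tool_pos"])
I=[]
for n,(x,y) in {"top":(196,180),"scene":(200,170)}.items():
    a=read_camera(n)["color"][y:y+110,x:x+100,::-1]; I.append(cv2.resize(a,None,fx=4,fy=4,interpolation=2))
cv2.imwrite("pics/e.png",cv2.hconcat(I))
E
```

```text
[0.465741   0.0103742  0.14125109]
```

View pics/e.png

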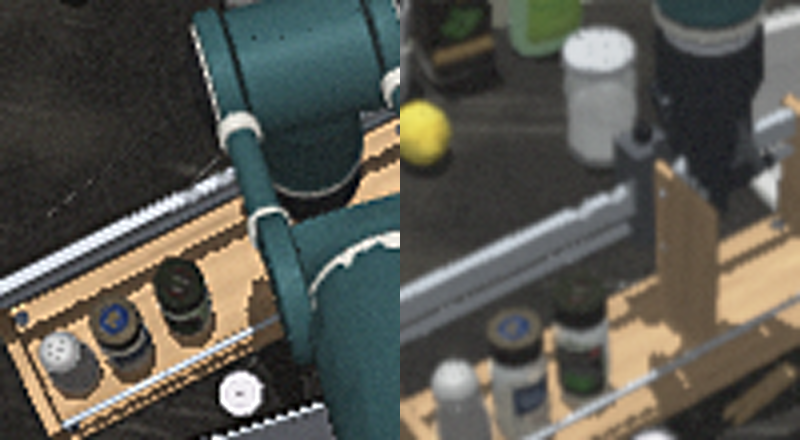

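The right half shows the paddle at (685,260), moving well, with the jars unmoved at (455,400), (520,370) and (580,340). I'll continue over the last notches.

Request:
{"name": "drive_tool", "arguments": {
  "rows": [
    [0,0,0,0.0025,0,0,0],
    [0,0,0,0.0025,0,0,0],
    [0,0,0,0.0025,0,0,0],
    [0,0,0,0.0025,0,0,0],
    [0,0,0,0.0025,0,0,0],
    [0,0,0,0.0025,0,0,0],
    [0,0,0,0.0025,0,0,0],
    [0,0,0,0.0025,0,0,0]
  ]
}}

```text
time: 10.83
tool_pos: [0.4623, 0.0312, 0.1412]
tcp_rot: [-2.034, -2.394, -0.0]
wrist_force: [0.1, -1.9, -1.7]
width: 0.003
grip_force: 0.9
```

Request:
{"name": "drive_tool", "arguments": {
  "rows": [
    [0,0,0,0.0025,0,0,0],
    [0,0,0,0.0025,0,0,0],
    [0,0,0,0.0025,0,0,0],
    [0,0,0,0.002,0,0,0],
    [0,0,0,0.002,0,0,0],
    [0,0,0,0.002,0,0,0],
    [0,0,0,0.002,0,0,0],
    [0,0,0,0.002,0,0,0]
  ]
}}

```text
time: 11.5
tool_pos: [0.4597, 0.0482, 0.1414]
tcp_rot: [-2.035, -2.394, -0.001]
wrist_force: [0.8, -1.4, 0.4]
width: -0.003
grip_force: 0.8
```

Request:
{"name": "drive_tool", "arguments": {
  "rows": [
    [0,0,0,0.0015,0,0,0],
    [0,0,0,0.0015,0,0,0],
    [0,0,0,0.0015,0,0,0],
    [0,0,0,0.0015,0,0,0],
    [0,0,0,0,0,0,0]
  ]
}}

```text
time: 11.92
tool_pos: [0.4586, 0.0544, 0.1413]
tcp_rot: [-2.034, -2.394, -0.001]
wrist_force: [-0.4, -0.4, 0.1]
width: -0.002
grip_force: 0.0
```

Request:
{"name": "drive_tool", "arguments": {
  "rows": [
    [0,0,0,0.0015,0,0,0],
    [0,0,0,0.0015,0,0,0],
    [0,0,0,0.0015,0,0,0]
  ]
}}

```text
time: 12.17
tool_pos: [0.4579, 0.0584, 0.1413]
tcp_rot: [2.034, 2.394, -0.0]
wrist_force: [-0.3, -0.8, 0.3]
width: 0.001
grip_force: 0.7
```

Request:
{"name": "drive_tool", "arguments": {
  "rows": [
    [0,0,0,0.0015,0,0,0],
    [0,0,0,0.0015,0,0,0]
  ]
}}

```text
time: 12.33
tool_pos: [0.4574, 0.0616, 0.1412]
tcp_rot: [-2.034, -2.394, -0.0]
wrist_force: [-0.1, 0.6, -0.0]
width: 0.003
grip_force: 0.0
```

Request:
{"name": "drive_tool", "arguments": {
  "rows": [
    [0,0,0,0.0015,0,0,0],
    [0,0,0,0,0,0,0]
  ]
}}

```text
time: 12.5
tool_pos: [0.457, 0.0632, 0.1412]
tcp_rot: [-2.034, -2.394, -0.0]
wrist_force: [-0.5, -0.1, -0.2]
width: -0.001
grip_force: 0.0
```

Request:
{"name": "drive_tool", "arguments": {
  "rows": [
    [0,0,0,0.0015,0,0,0],
    [0,0,0,0,0,0,0]
  ]
}}

```text
time: 12.67
tool_pos: [0.4569, 0.0645, 0.1412]
tcp_rot: [-2.034, -2.394, -0.0]
wrist_force: [-0.3, 0.4, 0.7]
width: -0.002
grip_force: 0.0
```

It has snapped ahead of the fingers, so I'll back off, lift and move clear.

Request:
{"name": "drive_tool", "arguments": {
  "rows": [
    [0,0,0,-0.01,0,0,0],
    [0,0,0,-0.01,0,0,0],
    [0,0,0,-0.01,0,0,0],
    [0,0,0,0,0,-0.025,0],
    [0,0,0,0,0,-0.025,0],
    [0,0,0,0,0,-0.025,0],
    [0,0,0,0,0,-0.025,0],
    [0,0,0,-0.03,0,0,0]
  ]
}}

```text
time: 13.33
tool_pos: [0.4698, 0.0066, 0.2473]
tcp_rot: [2.027, 2.392, 0.012]
wrist_force: [1.6, -0.3, 0.2]
width: 0.001
grip_force: 0.0
```

Request:
{"name": "drive_tool", "arguments": {
  "rows": [
    [0,0,0,-0.035,0,0,0],
    [0,0,0,-0.035,0,0,0],
    [0,0,0,-0.035,0,0,0],
    [0,0,0,-0.035,0,0,0],
    [0,0,0,-0.035,0,0,0],
    [0,0,0,-0.035,0,0,0],
    [0,0,0,-0.02,0,0,0],
    [0,0,0,0,0,0,0]
  ]
}}

```text
time: 14.0
tool_pos: [0.5037, -0.2272, 0.2411]
tcp_rot: [2.039, 2.388, -0.002]
wrist_force: [0.1, 0.1, -0.1]
width: 0.001
grip_force: 0.0
```

```bash
python3 - <<'E'
from workcell import read_camera,status
import cv2
print(status.read_state()["tool_pos"])
I=[]
for n,(x,y) in {"top":(190,180),"scene":(190,170)}.items():
    a=read_camera(n)["color"][y:y+125,x:x+100,::-1]; I.append(cv2.resize(a,None,fx=4,fy=4,interpolation=2))
cv2.imwrite("pics/f.png",cv2.hconcat(I))
E
```

```text
[ 0.50368061 -0.22723623  0.24111205]
```

View pics/f.png

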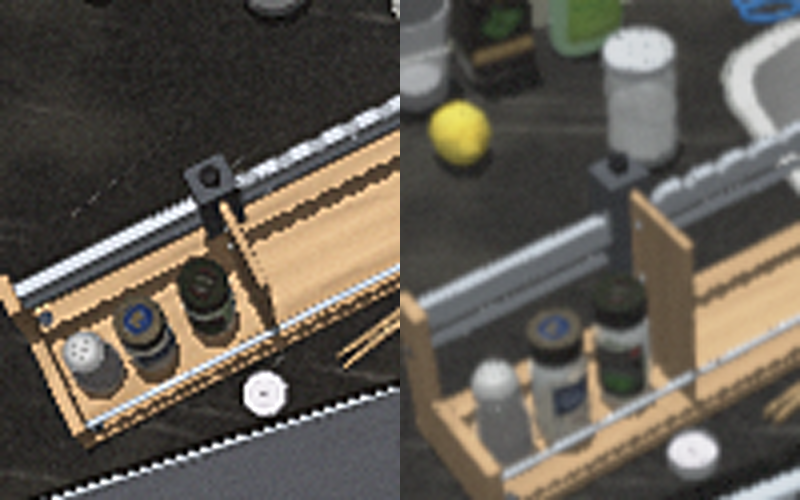

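The picture shows the paddle close beside the nearest jar (left half: paddle (250,265), jar (207,300)), with the jars unmoved and the notches behind the carriage free. The loss of contact about 5 mm before the notch centre fits the roller clicking in.

```bash
python3 -c "
from workcell import workorder
print(workorder.finish_job())"
```

```text
the job is handed in; nothing more can be done
None
```

The stop is pushed to its last notch (0.170), about 20–25 mm by camera estimate from the nearest jar; the jars look unmoved, the arm is clear and the job is handed in, though the hand-in gave no verdict and I judged the seating only from the fingers losing contact about 5 mm before the notch centre.

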